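# Index the specimen table to the next hole

### The arm

A 6-joint arm with a two-finger parallel gripper is mounted at the origin on the work surface. World frame = base frame: x ahead of the robot, y to its left, z up, the work surface at z = 0. Lengths are in mm, angles in degrees, forces in N, time in s.
With the tool pointing down it reaches from about 350 to 850 mm from the base axis. Payload 8.1 kg.
Tool frame: the origin (TCP) lies on the centre line of the jaws, within the pads' length; the fingertips stand 19 mm ahead of it and the grasp point (between the pads) is the TCP; z points along the fingers, y is the direction in which the jaws open and shut (so a half turn about z gives the same grasp; the last joint's range is limited). The gripper opens to 85 mm and grips with 20 to 120 N. Pads are 22 mm wide; open, the fingers measure 114 mm over their backs; the gripper's body (76 mm by 85 mm) begins 54 mm behind the grasp point. The pads swing forward as they close: fully open they stand 13 mm farther back than shut.
Start: joints at [-82.185, 7.471, 85.268, -0, 87.261, -4.893], TCP at [132.012, -585.302, 250.292] pointing down, gripper open.
Joint ranges: [-169.43, 169.43], [-51.17, 129.36], [1.28, 143.12], [-76.62, 256.62], [0, 156.53], [-152.29, 152.29]. Speed limits (degrees/s): [136.94, 136.94, 159.86, 180, 180, 180].

### API

Orientations are given as [roll, pitch, yaw] about the fixed x, y, z axes, in that order (R = Rz(yaw) Ry(pitch) Rx(roll)).
In Python, from bench import r, viewer gives the robot as it stands.
- The arm moves only by the tool carry_out, never from a script. Its argument "commands" is a list that holds one entry, the list of rows, each a list of 7 numbers: the finger opening in mm, from 0 to 85.4, then the shift along the tool's x, y, z in mm, then the turn, a rotation vector about the tool's x, y, z in degrees. A call has 1 to 5 rows; each row is the pose to reach, as a shift and turn from the pose commanded when the call began, along the tool's axes at that moment; what a row does not reach only later rows make up. A row lasts 1/8 s, in which the tool goes at most 62.5 mm and 10.7 degrees, less where a joint would pass 70% of its speed; a pose out of reach is approached as far as the arm can. A call with a gripper value outside its range is refused whole. The fingers move at their own pace and stop on an object; "grip_force" is the grip in N (left out, the last holds). Time passes only in rows, so rows that repeat a pose let the fingers close. It gives the time, the measured TCP pose, the force and the opening at its end, in the units of the state.
- r.sense(): the state, without advancing time (a new reading comes with each control period).
- viewer.snapshot(name): name is "side" or "top" or "wrist"; returns the picture (420x560x3 uint8, red, green, blue); there is no depth.
- viewer.calibration(name): a dict with "camera_matrix" (3x3 intrinsics, pixels), "rvec" (rotation vector, rad) and "tvec" (3), from world to camera coordinates, as OpenCV has them. Camera axes: x right, y down, z forward; pixel columns grow to the right and rows downward; lengths in mm; the calibration is good to about 2 mm. A picture is of the moment at which its call begins: read the wrist's pose just before it. calibration takes no time and is no camera call; for the wrist camera it gives the pose at the moment of the call.
- r.hand_in(): hands the job in, once; it reports no verdict.
The state is a dict: "time": time; "joint_pos": joint angles; "qd": joint speeds; "joint_efforts": joint torques, N m; "tool_pos": TCP position; "tcp_rot": TCP orientation; "ft_force": force on the tool from outside, world axes, zero at the start; "wrist_torque": the same for the moment, N m; "finger_gap": finger opening in mm.
Only numpy, scipy, OpenCV 4.12 (cv2) and the standard library are available. Lean on these libraries where they do the work, as an engineer would, in place of code of your own. Each camera call takes 0.05 s, during which the arm holds its last target. There are 200 camera calls.

### The job

The flat layered coal slab waits one station to the side of the inspection camera. With a fingertip press the indexing plunger in and, with it in, turn the table by one hole in whichever direction brings the slab in front of the camera, then let go so that the plunger springs back out and locks the table there. Only press and push the plunger or table: do not touch, shift, pick up or topple the specimens riding on the table, and leave the other things on the desk where they are.

Things in the scene. Friction and masses are not known exactly. Their poses are not given: they have to be found in the camera images.
- plunger (a joint): Stroke of the indexing plunger in m: 0 = sprung out (up), pin locked in a hole; 0.012 = pressed down to its stop. Spring about 5 N at first, 10 N at the stop. From 0.008 on the pin is clear of the hole and the table can turn. Let go between holes it stays at about 0.008, table free; over a hole (within about 3 mm or 0.025 rad) its round nose centres itself and it springs out to 0.
- rotary (a joint): Angle of the rotary table in rad, counter-clockwise seen from above positive; 0 at the start, locked in a hole. Six holes 60 degrees apart: the neighbouring holes are at +1.047 and -1.047. With the plunger in it turns easily (friction about 0.1 N m) and stays where it is left.
- plunger_top (a point): Centre of the flat top of the plunger's round steel push head, 31 mm across on top, 38 mm at its lower edge, 14 mm thick. It stands on a grey barrel (33 mm wide, top 91 mm above the desk) on a fork outside the rotary table's edge. The point is 118 mm above the desk when sprung out, sinks with the plunger and rides round with the table, 148 mm from the axis.
- table_axis (a point): Point on the rotary table's vertical axis, on its upper face, 70 mm above the desk. The table is an aluminium disc of 220 mm diameter, 12 mm thick, over a fixed steel ring of 270 mm with six holes. The point's frame turns with the table: z up, -x points to the plunger, +x to the station that faces the camera at the start.
- camera_spot (a point): The spot in front of the inspection camera: a fixed point at the table's face height (70 mm), 72 mm from the axis towards the camera. The camera, a black lying cylinder 42 mm across and 104 mm long, 103 mm above the desk, lens 116 mm outward of the spot, stands with its 197 mm post on the fixture's base, opposite the plunger's start.
- slab: The flat coal slab to bring to the camera: black, layered, about 56 x 40 x 18 mm, lying loose on the table at one of the two stations next to the camera's, 72 mm from the axis and 60 degrees to one side or the other. Origin: centre of its underside; z axis up.
- lump: The blocky black coal lump, about 50 x 46 x 42 mm high, loose on the table at the camera's station at the start (already looked at). Origin: centre of its underside.
- crucible: A small white porcelain cup, 42 mm across at the rim, 34 mm high, loose on the table at the other station next to the camera's. Origin: centre of its underside.
- coal_a: Loose layered piece of coal on the desk beside the fixture, about 85 x 60 x 45 mm. Leave alone. Origin: centre of its underside.
- coal_b: Loose blocky piece of coal on the desk beside the fixture, about 60 x 50 x 34 mm. Leave alone. Origin: centre of its underside.
- loupe: Folding hand lens lying on the desk beside the fixture, about 72 x 34 x 18 mm. Leave alone. Origin: under the lens.
- brush: Brush with wooden handle lying on the desk beside the fixture, 190 mm long. Leave alone. Origin: underside, about its middle.
- hammer: Hammer with blue handle lying on the desk on the robot's left, 270 mm long. Leave alone. Origin: underside, about its middle.
- jar: Round jar with white cap standing on the desk on the robot's right, 68 mm across, 75 mm high. Leave alone. Origin: centre of its underside.

How it is judged:
By the outcome, as a careful person would: the job done as asked, in the order asked, and still so for the second after the job is handed in, with the robot touching nothing.
It also fails if it takes over 45 s, if anything falls off the work surface, if the arm or the gripper's body presses on something with over 40 N, if the wrist force passes 120 N, or if a joint passes its speed limit or range.

## Working session

There is one attempt and no reset: what is moved stays moved. The work goes in short steps, Python scripts to look and compute and a tool call to move; the robot and the scene stay as the last step left them, time stands still between calls to the robot, and variables do not carry over. Pictures are saved under pics/ and viewed, about 8 in all and at most 12, crops included, and the job is handed in when it is done.

Besides the shell and the picture viewer there is one more tool, called after ">>>" by a JSON object that holds its "method" and its "body", one argument or row to a line. carry_out: Moves the arm, as the interface text tells. Its arguments: {"type":"object","properties":{"commands":{"type":"array","items":{"type":"array","items":{"type":"array","items":{"type":"number"}}}},"grip_force":{"type":"number"}},"required":["commands"]}

```bash
mkdir -p pics; python3 - <<'E'
from bench import r, viewer
import cv2,numpy as np
a=[viewer.snapshot(n) for n in("top","side")]
for n,i in zip(("top","side"),a): cv2.imwrite(f"pics/{n}0.png",i[:,:,::-1])
for n in("top","side"):
    c=viewer.calibration(n);print(n,np.round(c["camera_matrix"],1).tolist(),c["rvec"],c["tvec"])
print(r.sense())
E
```

```text
top [[381.3, 0.0, 277.5], [0.0, 381.3, 205.3], [0.0, 0.0, 1.0]] [ 2.13754315 -2.12870683  0.19084946] [-16.59271677 581.5024922  991.08769791]
side [[497.8, 0.0, 283.0], [0.0, 497.8, 211.0], [0.0, 0.0, 1.0]] [ 0.6877997  -2.45147773  1.39211767] [ 485.20413732  250.13487731 1078.09085665]
{'time': 0.1, 'joint_pos': array([-8.21853593e+01,  7.51079818e+00,  8.53220082e+01,  5.28597555e-04,
        8.72618875e+01, -4.89185669e+00]), 'qd': array([-0.12051046, -0.11061013, -0.13696973,  0.01832985,  0.01375568,
       -0.06787978]), 'joint_efforts': array([ 1.28736254e-03, -5.70951569e+01, -5.01941729e+01, -1.84000523e-04,
        8.09054036e-03, -6.62160033e-06]), 'tool_pos': array([ 131.94914181, -584.84446312,  249.35901378]), 'tcp_rot': array([-1.79905696e+02, -8.60108264e-03,  1.27064647e+01]), 'ft_force': array([-1.27251543,  0.93187233,  0.26829997]), 'wrist_torque': array([ 0.05065059, -0.00532367,  0.006262  ]), 'finger_gap': 85.43471726314483}
```

View pics/top0.png

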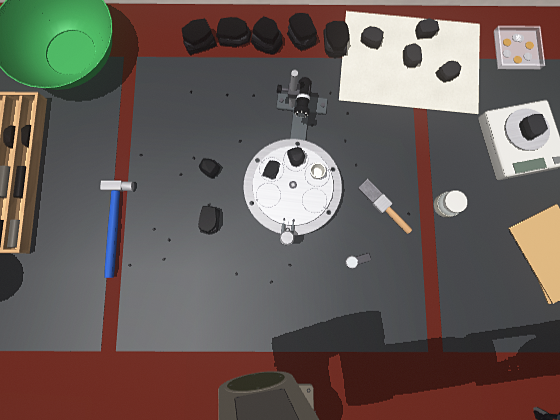

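View pics/side0.png

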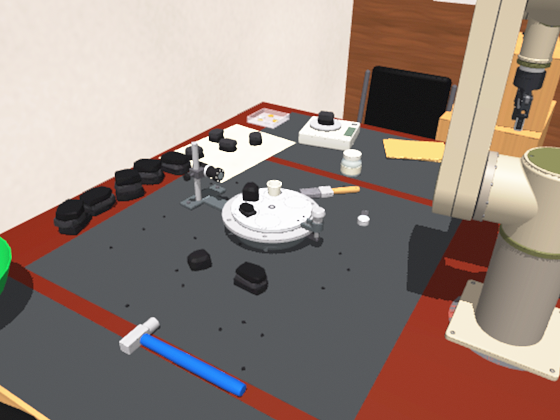

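The top view shows the plunger near (288,238), the axis dot at (293,184), the lump at (296,156), the slab at (271,170) and the crucible at (318,171). The slab is on the +y (counter-clockwise) side, so the table must turn −60°. The side view agrees.

```bash
cat > h.py <<'E'
import numpy as np,cv2
from bench import r,viewer
def ray(name,uv,z,c=None):
    c=c or viewer.calibration(name); R=cv2.Rodrigues(np.array(c["rvec"],float))[0]; t=np.array(c["tvec"],float).ravel()
    d=R.T@np.linalg.inv(c["camera_matrix"])@np.array([*uv,1.]); o=-R.T@t
    return o+d*(z-o[2])/d[2]
def toolshift(p):
    from scipy.spatial.transform import Rotation as Ro
    s=r.sense(); return Ro.from_euler("xyz",s["tcp_rot"],degrees=True).as_matrix().T@(np.array(p)-s["tool_pos"])
E
python3 - <<'E'
from h import *
i=cv2.imread("pics/top0.png")
c=cv2.resize(i[130:250,235:350],None,fx=5,fy=5,interpolation=cv2.INTER_CUBIC);cv2.imwrite("pics/c0.png",c)
for n,uv,z in(("axis",(292.5,184.5),70),("plunger",(288,238),118),("slab",(271,170),80),("lump",(296,156),100),("cruc",(318,171),100)):print(n,ray("top",uv,z).round(1))
E
```

```text
axis [635.4 -54.4  70. ]
plunger [486.3 -40.5 118. ]
slab [672.9   4.   80. ]
lump [706.2 -62.6 100. ]
cruc [ 665.3 -120.5  100. ]
```

View pics/c0.png

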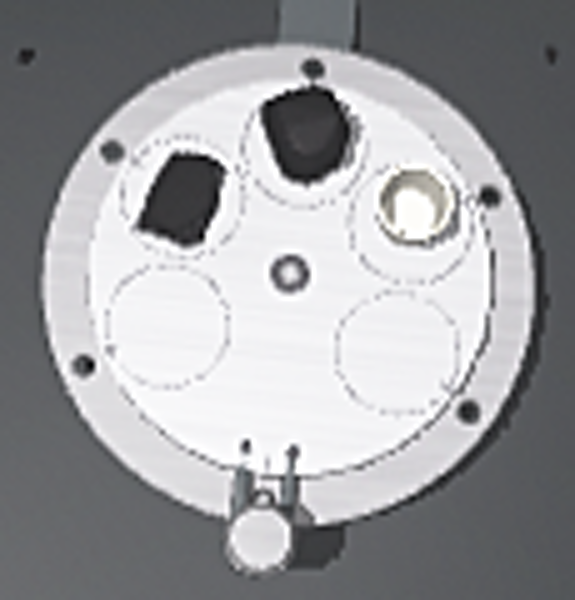

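```bash
python3 - <<'E'
from h import *
f=lambda x,y,z:ray("top",((x+.5)/5-.5+235,(y+.5)/5-.5+130),z)
H=np.array([f(*p,57) for p in((490,195),(468,411),(84,365),(112,150),(313,68))])
ax=(H[0]+H[1]+H[2]+H[3])/4
print(H.round(1),ax.round(1),np.hypot(*(H-ax)[:,:2].T).round(1),np.degrees(np.arctan2(*(H-ax)[:,1::-1].T)).round(1))
print("dot",f(290,274,72)); p=f(262,537,118); print("pl",p,np.hypot(*(p-ax)[:2]),np.degrees(np.arctan2(*(p-ax)[1::-1])))
p[2]=195;print(toolshift(p),r.sense()["tool_pos"])
E
```

```text
[[ 684.  -165.9   57. ]
 [ 563.1 -151.4   57. ]
 [ 587.4   56.9   57. ]
 [ 708.7   43.3   57. ]
 [ 756.8  -68.4   57. ]] [635.8 -54.3  57. ] [121.6 121.3 121.3 121.8 121.8] [ -66.6 -126.8  113.5   53.2   -6.7]
dot [635.19114977 -54.53382044  72.        ]
pl [488.78151578 -37.94006055 118.        ] 147.91002514918986 173.65513521445234
[ 468.38034174 -454.93284645   55.17818181] [ 131.94914181 -584.84446312  249.35901378]
```

>>> {"method": "carry_out", "body": {
  "commands": [
    [[0,20,-19,0,0,0,0],[0,58,-56,0,0,0,0],[0,97,-94,0,0,0,0],[0,136,-132,0,0,0,0],[0,175,-170,0,0,0,0]]
  ],
  "grip_force": 30
}}

```text
time: 0.72
tool_pos: [265.9, -379.3, 249.9]
tcp_rot: [-180.0, 0.0, 12.7]
ft_force: [0.3, -0.0, -0.4]
finger_gap: -0.1
```

>>> {"method": "carry_out", "body": {
  "commands": [
    [[0,39,-38,0,0,0,0],[0,78,-76,0,0,0,0],[0,117,-114,0,0,0,0],[0,156,-152,0,0,0,0],[0,195,-190,0,0,0,0]]
  ]
}}

```text
time: 1.35
tool_pos: [414.3, -151.0, 250.1]
tcp_rot: [180.0, -0.0, 12.7]
ft_force: [0.3, -0.8, -0.2]
finger_gap: -0.1
```

>>> {"method": "carry_out", "body": {
  "commands": [
    [[0,39,-38,10,0,0,0],[0,70,-68,25,0,0,0],[0,90,-87,40,0,0,0],[0,98,-95,52,0,0,0],[0,98,-95,55,0,0,0]]
  ]
}}

```text
time: 1.98
tool_pos: [487.7, -38.3, 194.0]
tcp_rot: [-180.0, 0.1, 12.8]
ft_force: [-0.3, 0.4, -0.1]
finger_gap: -0.3
```

```bash
python3 - <<'E'
from h import *
s=r.sense();print(s["time"],s["tool_pos"],s["tcp_rot"],s["finger_gap"],s["ft_force"],s["joint_pos"])
print(toolshift([488.6,-37.3,145]))
c=viewer.calibration("wrist");i=viewer.snapshot("wrist");cv2.imwrite("pics/w1.png",i[:,:,::-1])
R=cv2.Rodrigues(np.array(c["rvec"]))[0];k=c["camera_matrix"]
for q in([488.6,-37.3,118],[635.6,-54.4,70]):
    v=R@np.array(q)+np.ravel(c["tvec"]);print((k@v/v[2]).round(1))
np.save("wc.npy",c,allow_pickle=True)
E
```

```text
1.975 [487.71998924 -38.32429801 194.02275592] [-1.79957301e+02  1.29411952e-01  1.27601216e+01] -0.2557801788321973 [-0.28697753  0.41447961 -0.12607638] [-1.04918839e+01 -7.86980284e+00  1.06495546e+02 -1.19890436e-02
  8.15100140e+01  6.67498268e+01]
[ 1.19523694 -0.76810145 49.02076736]
[279.2 229.6   1. ]
[361.2 -16.7   1. ]
```

View pics/w1.png

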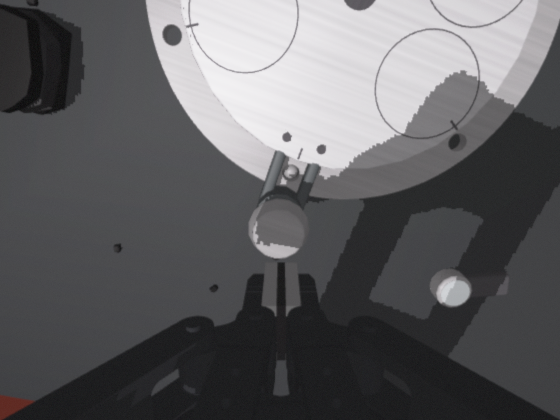

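The wrist view shows the push head centred at (278,230). The predicted pixel is (279,230), so the position is confirmed and I go down.

>>> {"method": "carry_out", "body": {
  "commands": [
    [[0,1,-1,20,0,0,0],[0,1,-1,40,0,0,0],[0,1,-1,50,0,0,0],[0,1,-1,55,0,0,0],[0,1,-1,57,0,0,0]]
  ]
}}

```text
time: 2.65
tool_pos: [489.4, -37.7, 138.8]
tcp_rot: [180.0, -0.0, 12.7]
ft_force: [-0.7, 0.3, 0.8]
finger_gap: -0.3
```

>>> {"method": "carry_out", "body": {
  "commands": [
    [[0,0,0,3,0,0,0],[0,0,0,5,0,0,0],[0,0,0,7,0,0,0],[0,0,0,9,0,0,0],[0,0,0,10,0,0,0]]
  ]
}}

```text
time: 3.28
tool_pos: [489.8, -37.5, 129.5]
tcp_rot: [180.0, -0.1, 12.7]
ft_force: [-3.5, -0.3, 8.7]
finger_gap: -0.1
```

>>> {"method": "carry_out", "body": {
  "commands": [
    [[0,0,0,1.5,0,0,0],[0,0,0,3,0,0,0],[0,0,0,4,0,0,0],[0,0,0,4,0,0,0]]
  ]
}}

```text
time: 3.78
tool_pos: [489.8, -37.5, 125.7]
tcp_rot: [180.0, -0.1, 12.7]
ft_force: [-4.5, -0.8, 9.0]
finger_gap: -0.2
```

```bash
python3 - <<'E'
import numpy as np
y=np.radians(12.7);B=np.array([[np.cos(y),np.sin(y)],[np.sin(y),-np.cos(y)]])
n=30;t=np.arange(n+1)/n;ph=60*(t-np.sin(2*np.pi*t)/(2*np.pi))
th=np.radians(173.4-ph);P=146.8*np.c_[np.cos(th),np.sin(th)]
T=np.round((P-P[0])@B.T,1)
for k in range(0,n,5):print(ph[k+5].round(1),(T[k+1:k+6]-T[k]).round(1).tolist(),(P[k+5]+[635.6,-54.4]).round(1))
E
```

```text
1.7 [[0.0, -0.0], [0.1, -0.3], [0.3, -0.9], [0.8, -2.2], [1.5, -4.2]] [490.3 -33.1]
11.7 [[1.1, -2.8], [2.7, -6.5], [4.9, -11.2], [7.7, -16.7], [11.3, -23.0]] [496.2  -8.2]
30.0 [[4.3, -6.8], [9.6, -14.0], [15.7, -21.4], [22.5, -28.7], [30.0, -35.6]] [517.7  33.1]
48.3 [[8.0, -6.4], [16.2, -12.1], [24.4, -17.0], [32.3, -21.1], [39.7, -24.4]] [551.1  65.7]
58.3 [[6.8, -2.6], [12.6, -4.5], [17.6, -5.9], [21.5, -7.0], [24.5, -7.6]] [573.3  78.5]
60.0 [[2.0, -0.5], [3.3, -0.7], [4.0, -0.9], [4.3, -0.9], [4.3, -0.9]] [577.3  80.3]
```

>>> {"method": "carry_out", "body": {
  "commands": [
    [[0,0.1,-0.3,0,0,0,0],[0,0.3,-0.9,0,0,0,0],[0,0.8,-2.2,0,0,0,0],[0,1.5,-4.2,0,0,0,0]]
  ]
}}

```text
time: 4.28
tool_pos: [490.6, -33.1, 125.9]
tcp_rot: [179.9, -0.1, 12.7]
ft_force: [-2.4, 0.3, 8.6]
finger_gap: 0.3
```

>>> {"method": "carry_out", "body": {
  "commands": [
    [[0,1.1,-2.8,0,0,0,0],[0,2.7,-6.5,0,0,0,0],[0,4.9,-11.2,0,0,0,0],[0,7.7,-16.7,0,0,0,0],[0,11.3,-23.0,0,0,0,0]]
  ]
}}

```text
time: 4.9
tool_pos: [497.3, -8.1, 126.3]
tcp_rot: [179.9, -0.2, 12.7]
ft_force: [-0.6, -0.3, 8.5]
finger_gap: -0.0
```

```bash
python3 - <<'E'
from h import *
i=viewer.snapshot("wrist")[:,:,::-1];t=viewer.snapshot("top")[:,:,::-1]
cv2.imwrite("pics/m1.png",np.hstack([cv2.resize(i,(400,300)),cv2.resize(t[130:250,215:375],(400,300))]))
print(r.sense()["ft_force"])
E
```

```text
[0.13248946 0.76339139 8.90972091]
```

View pics/m1.png

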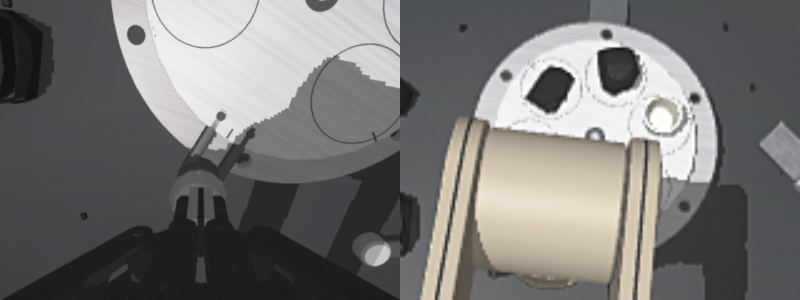

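The table is following. The fork has turned, the vacated hole shows at (243,160) in the wrist half, and the specimens have moved clockwise with the tip centred on the head. I carry on.

>>> {"method": "carry_out", "body": {
  "commands": [
    [[0,4.3,-6.8,0,0,0,0],[0,9.6,-14.0,0,0,0,0],[0,15.7,-21.4,0,0,0,0],[0,22.5,-28.7,0,0,0,0],[0,30.0,-35.6,0.3,0,0,0]]
  ]
}}

```text
time: 5.62
tool_pos: [519.1, 33.5, 126.2]
tcp_rot: [179.9, -0.2, 12.7]
ft_force: [0.2, -1.9, 8.2]
finger_gap: 0.2
```

>>> {"method": "carry_out", "body": {
  "commands": [
    [[0,8.0,-6.4,0,0,0,0],[0,16.2,-12.1,0,0,0,0],[0,24.4,-17.0,0,0,0,0],[0,32.3,-21.1,0,0,0,0],[0,39.7,-24.4,0,0,0,0]]
  ]
}}

```text
time: 6.25
tool_pos: [552.5, 66.1, 126.2]
tcp_rot: [179.9, -0.2, 12.7]
ft_force: [0.2, -1.7, 9.7]
finger_gap: -0.1
```

>>> {"method": "carry_out", "body": {
  "commands": [
    [[0,6.8,-2.6,0,0,0,0],[0,12.6,-4.5,0,0,0,0],[0,17.6,-5.9,0,0,0,0],[0,21.5,-7.0,0,0,0,0],[0,24.5,-7.6,0,0,0,0]]
  ]
}}

```text
time: 6.88
tool_pos: [574.6, 78.8, 126.3]
tcp_rot: [179.9, -0.2, 12.7]
ft_force: [-1.4, -0.2, 8.7]
finger_gap: -0.1
```

>>> {"method": "carry_out", "body": {
  "commands": [
    [[0,2.0,-0.5,0,0,0,0],[0,3.3,-0.7,0,0,0,0],[0,4.0,-0.9,0,0,0,0],[0,4.3,-0.9,0,0,0,0],[0,4.3,-0.9,0,0,0,0]]
  ]
}}

```text
time: 7.5
tool_pos: [578.5, 80.6, 126.3]
tcp_rot: [179.9, -0.2, 12.7]
ft_force: [-0.2, -1.8, 8.4]
finger_gap: 0.3
```

```bash
python3 - <<'E'
from h import *
s=r.sense();d=s["tool_pos"]-[635.6,-54.4,0];print(s["time"],s["tool_pos"],s["ft_force"],np.hypot(*d[:2]),np.degrees(np.arctan2(d[1],d[0])))
c=viewer.calibration("wrist")
R=cv2.Rodrigues(np.array(c["rvec"]))[0];k=c["camera_matrix"]
for q in([635.6-148*.3963,-54.4+148*.9181,106.5],[488.7+25.5,-40,57],[635.6,-54.4,70]):
    v=R@np.array(q)+np.ravel(c["tvec"]);print((k@v/v[2]).round(1))
i=viewer.snapshot("wrist")[:,:,::-1];t=viewer.snapshot("top")[:,:,::-1]
cv2.imwrite("pics/m2.png",np.hstack([cv2.resize(i,(400,300)),cv2.resize(t[130:250,215:375],(400,300))]))
E
```

```text
7.5 [578.49943849  80.56601049 126.30382891] [-0.22438754 -1.78996647  8.35930291] 146.54793793167786 112.93194095465408
[277.6 279.4   1. ]
[440.1 364.9   1. ]
[558.6 198.3   1. ]
```

View pics/m2.png

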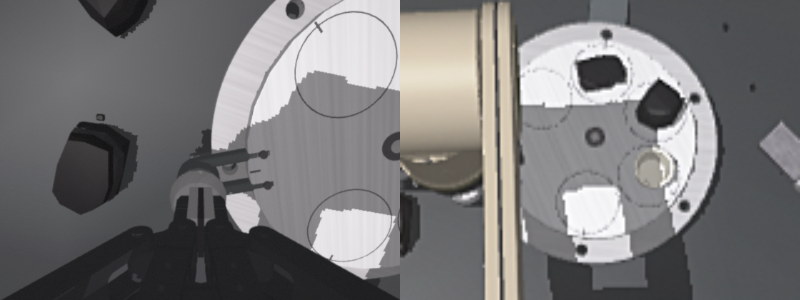

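The slab is at the camera station and the tip is at 112.9°, against 113.35° for the hole. That is well inside the capture range, so I release straight up.

>>> {"method": "carry_out", "body": {
  "commands": [
    [[0,0,0,-3,0,0,0],[0,0,0,-7,0,0,0],[0,0,0,-12,0,0,0],[0,0,0,-20,0,0,0],[0,0,0,-32,0,0,0]]
  ]
}}

```text
time: 8.22
tool_pos: [576.2, 80.6, 156.0]
tcp_rot: [-180.0, 0.1, 12.7]
ft_force: [-0.4, -0.3, 1.2]
finger_gap: -0.1
```

>>> {"method": "carry_out", "body": {
  "commands": [
    [[0,0,0,-20,0,0,0],[0,-25,0,-50,0,0,0],[0,-70,0,-85,0,0,0],[0,-120,0,-110,0,0,0],[0,-170,0,-120,0,0,0]]
  ]
}}

```text
time: 8.85
tool_pos: [410.3, 42.9, 279.3]
tcp_rot: [179.9, -0.2, 12.7]
ft_force: [-0.1, -0.8, 0.5]
finger_gap: 0.1
```

```bash
python3 - <<'E'
from h import *
s=r.sense();print(s["time"],s["tool_pos"],s["ft_force"])
i=viewer.snapshot("side")[:,:,::-1];t=viewer.snapshot("top")[:,:,::-1]
cv2.imwrite("pics/e.png",np.hstack([cv2.resize(i[140:290,180:380],(400,300),interpolation=cv2.INTER_CUBIC),cv2.resize(t[120:255,205:385],(400,300),interpolation=cv2.INTER_CUBIC)]))
for n in("side","top"):
  c=viewer.calibration(n);R=cv2.Rodrigues(np.array(c["rvec"]))[0];k=c["camera_matrix"]
  for z in(118,110):
    v=R@np.array([577,81.5,z])+np.ravel(c["tvec"]);u=(k@v/v[2])[:2]
    print(n,z,((u-[180,140])*2 if n=="side" else (u-[205,120])*2.222).round(1))
E
```

```text
8.85 [410.33283349  42.90307206 279.28243265] [-0.08648163 -0.83378821  0.47099379]
side 118 [164.5 160.8]
side 110 [164.5 166.4]
top 118 [ 78.3 182.9]
top 110 [ 78.9 184.1]
```

View pics/e.png

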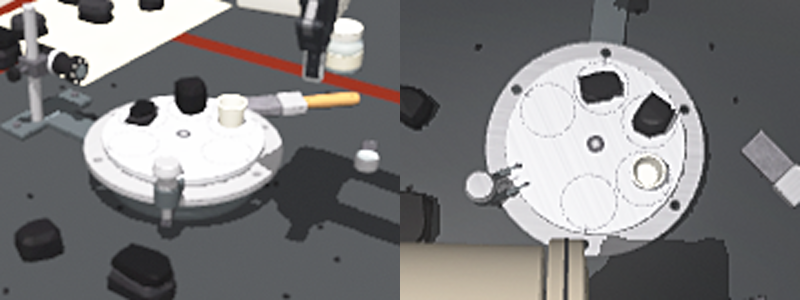

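The slab is in its circle facing the camera, and the plunger head is near the predicted spot in both views. I'll check the stroke by comparing the head with the start picture.

```bash
python3 - <<'E'
from h import *
a=cv2.imread("pics/side0.png");b=np.ascontiguousarray(viewer.snapshot("side")[:,:,::-1]);o=[]
c=viewer.calibration("side");R=cv2.Rodrigues(np.array(c["rvec"]))[0];k=c["camera_matrix"]
for im,p in((a,[488.6,-37.3]),(b,[577,81.5])):
  us=[]
  for z in(118,110,91):
    v=R@np.array([*p,z])+np.ravel(c["tvec"]);us.append((k@v/v[2])[:2])
  x,y=np.round(us[0]).astype(int);cr=cv2.resize(im[y-15:y+25,x-20:x+20],(400,400),interpolation=cv2.INTER_CUBIC)
  for u,col in zip(us,((0,0,255),(0,255,0),(255,0,0))):
    q=((u-[x-20,y-15]+.5)*10).astype(int);cv2.drawMarker(cr,tuple(map(int,q)),col,0,14)
  o.append(cr)
cv2.imwrite("pics/p.png",np.hstack(o))
E
```

```text
(no output)
```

View pics/p.png

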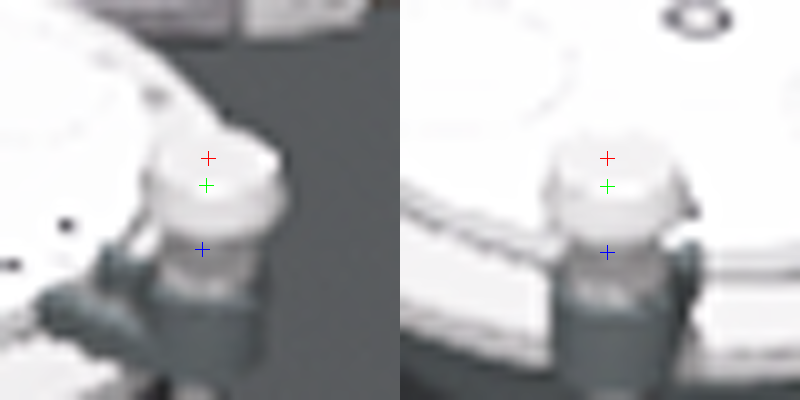

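The head sits the same height above the barrel as at the start: its lower edge is at row 235 and the barrel top at about 290 in both pictures. The plunger is fully out and locked.

```bash
python3 -c "
from bench import r
s=r.sense();print(s['time'],s['ft_force'],s['qd']);print(r.hand_in())"
```

```text
9.0 [0.05211146 0.47784826 0.23354753] [ 0.37068681  4.82230082 -1.95900405  0.12167895 -2.18867986  0.36355007]
the job is handed in; nothing more can be done
None
```

The slab now faces the inspection camera and the table is locked there. I handed the job in at 9.0 s on the robot's clock.

- **What I did:** with closed fingertips I pressed the plunger down about 11 mm, against roughly 9 N. I turned the table 60° clockwise (seen from above) with it held in, then lifted straight off so it sprang back out.
- **Position check:** the last pictures show the slab in the camera's station. The plunger head was within about 1 px of where the next hole should put it.
- **Lock check:** the head stands as far above its barrel as at the start, so the plunger is fully out.
- **Specimens and desk:** the lump and crucible stayed upright in their circles. Every desk item in view of the last crops was where it started; the hammer was outside those crops, well clear of the arm's path.
- **Forces:** the tool read no contact at the end, and the highest reading between moves was about 10 N.
- **Loose end:** the arm was still settling slightly (up to about 5°/s on one joint) when I handed in, well clear of everything.

No check failed or disagreed.

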